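Tip out the red counter pail

TASK

Empty the red pail into the white tray beneath it: take the black handle at the pail's bottom rim and swing it up until the eraser has slid out into the tray, then swing the pail back upright and let go. Leave the blue pail as it is.

Things in the scene. Friction and masses are not known exactly. Their poses are not given: they have to be found in the camera images.
- red_stand: Fixed stand with white tray under the red pail. Origin on the counter below the pivot; z up, x from handle side (-x, towards the robot) to pouring side (+x). Tray: x -45..110, y -70..70 mm, 35 high. Legs at y +-60 hold the pivot (along y) at z 135. Steel bail with wooden top (x 56, z 218) is fixed. Pail rim 94 mm wide at z 139, bottom z 65. A twin with a blue pail is 170-300 mm to one side.
- red_handle (a point): Centre of the black disc handle on a flat bar from the red pail's bottom rim: 22 mm diameter, 12 mm thick, flat faces across the stand's y, free on both sides: pinch it along y from above; it can turn between the fingers. Pail upright: at x -85, y 0, z 68 mm of the stand. Swings on an arc of 108 mm radius about the pivot.
- red_pail (a joint): Angle of the red pail about the stand's pivot, rad: 0 upright (stop); grows to 2.4 (stop) as the handle swings up and over and the mouth turns to +x and down (about the stand's +y axis). Friction holds it wherever it is left; 1 to 2 N at the handle moves it. The eraser has slid out by 2.2.
- eraser: Block eraser with a red card sleeve, 43 x 19 x 12 mm, origin at the centre of its underside; lies loose at the bottom of the red pail at the start.
- blue_pail (a joint): Angle of the other, blue pail on its own like stand, rad, 0 upright; it holds a small pencil sharpener.

How it is judged (in metres and radians):
On the way:
1. the red pail is tipped well over and the eraser lies in its tray (value of joint red_pail above 1.5 rad and z of eraser in the frame of red_stand below 0.045 m and x of eraser in the frame of red_stand between -0.045 and 0.11 m and y of eraser in the frame of red_stand between -0.07 and 0.07 m), for 0.2 s.
At the end, for the whole second after the job is handed in: The eraser lies at rest inside the red pail's tray, the red pail is back upright within 0.25 rad, the blue pail is still upright within 0.15 rad (value of joint red_pail below 0.25 rad and z of eraser in the frame of red_stand below 0.045 m and x of eraser in the frame of red_stand between -0.045 and 0.11 m and y of eraser in the frame of red_stand between -0.07 and 0.07 m and linear speed of eraser below 0.05 m/s and value of joint blue_pail below 0.15 rad); the robot touches nothing.
It fails at once if the blue pail is tipped by more than 0.3 rad (value of joint blue_pail above 0.3 rad).
It also fails if it takes over 51 s, if anything falls off the work surface, if the arm or the gripper's body presses on something with over 40 N, if the wrist force passes 120 N, or if a joint passes its speed limit or range.

ROBOT

A 6-joint arm with a two-finger parallel gripper is mounted at the origin on a cart in front of the work surface, level with it; the furniture and walls round the work are solid. World frame = base frame: x ahead of the robot, y to its left, z up, the work surface at z = 0. Lengths are in mm, angles in rad, forces in N, time in s.
With the tool pointing down it reaches from about 225 to 725 mm from the base axis. Payload 3.1 kg.
Tool frame: the origin (TCP) lies at the very end of the fingers, on their centre line; the grasp point (between the pads) lies 19 mm behind it (hold_point_z is the distance from the TCP to the grasp point, in mm); z points along the fingers, y is the line along which they close (so a half turn about z gives the same grasp; the last joint's range is limited). The gripper opens to 85 mm and grips with 20 to 120 N. Pads are 22 mm wide; open, the fingers measure 114 mm over their backs; the gripper's body (76 mm by 85 mm) begins 54 mm behind the grasp point. The pads swing forward as they close: fully open they stand 13 mm farther back than shut.
Start: joints at [-1.436, 0.048, 0.099, 1.622, 0, 1.443], TCP at [136.372, -506.971, 231.312] pointing down, gripper open.
Joint ranges: [-2.91, 2.91], [-0.99, 1.94], [-1.21, 1.42], [-2.12, 2.29], [-1.49, 1.47], [-3.14, 3.14]. Speed limits (rad/s): [2.79, 2.79, 3.14, 3.14, 3.14, 3.14].

INTERFACE

Orientations are given as [roll, pitch, yaw] about the fixed x, y, z axes, in that order (R = Rz(yaw) Ry(pitch) Rx(roll)).
In Python, from plant import * gives the robot as it stands. The module is installed in compiled form; this text tells all that it offers. Calls block until the motion is done:
- move_pose(position, orientation): joint-space move of the TCP to a pose.
- servo_line(position, velocity=150, rotation=None, contact_N=None): straight line of the TCP; rotation=None keeps the orientation; velocity is the mean speed in mm/s. With contact_N (N) it stops when the force on the tool has changed by that much, and returns True; else False.
- move_joints(angles): joint-space move.
- gripper_to(opening): finger opening in mm; the grip force is fixed at half the most; returns when the fingers have stopped.
- wait(seconds).
- ik(position, orientation): joint angles nearest the present ones, or None.
- get_obs(): the state.
- camera(name): name is "side" or "top" or "wrist"; returns a dict with "frame" (400x640x3 uint8, blue, green, red), "mtx" (3x3 intrinsics, pixels), "R" (3x3) and "t" (3): a world point X has camera coordinates R X + t. Camera axes: x right, y down, z forward; pixel columns grow to the right and rows downward; lengths in mm; the calibration is good to about 2 mm. A picture is of the moment at which its call begins. There is no depth.
A pose or a line that the arm cannot do raises Unreachable and nothing moves.
- hand_in(): hands the job in; it is judged then, once.
The state is a dict: "time": time; "qpos": joint angles; "joint_velocities": joint speeds; "tau": joint torques, N m; "eef_pos": TCP position; "tool_rot": TCP orientation; "wrist_force": force on the tool from outside, world axes, zero at the start; "torque": the same for the moment, N m; "width": finger opening in mm; "grip_force": force on a finger pad.
Only numpy, scipy, OpenCV 4.12 (cv2) and the standard library are available. Lean on these libraries where they do the work, as an engineer would, in place of code of your own. Each camera call takes 0.05 s, during which the arm holds its last target. There are 200 camera calls.

## Working session

There is one attempt and no reset: what is moved stays moved. The work goes in short steps, each a Python script; the robot and the scene stay as the last script left them, time stands still between calls to the robot, and variables do not carry over. Pictures are saved under pics/ and viewed, at most 10 in all, crops included, and the job is handed in when it is done.

```bash
mkdir -p pics
python3 - <<'E'
from plant import *
import cv2, numpy as np
ims=[]
for n in ("side","top"):
    c=camera(n); cv2.imwrite(f"pics/{n}.png",c["frame"]); np.savez(f"{n}.npz",**c)
    print(n,c["mtx"].round(1).tolist(),(-c["R"].T@c["t"]).round(0),c["R"].round(2).tolist())
o=get_obs(); print(o["time"],o["tool_rot"],o["eef_pos"])
E
```

```text
side [[501.1, 0.0, 320.7], [0.0, 501.1, 191.1], [0.0, 0.0, 1.0]] [ 289. -284.  650.] [[0.93, -0.36, -0.01], [-0.23, -0.6, -0.77], [0.27, 0.72, -0.64]]
top [[520.2, 0.0, 319.0], [0.0, 520.2, 199.4], [0.0, 0.0, 1.0]] [366. 325. 947.] [[-0.01, -1.0, -0.01], [-0.98, 0.01, -0.18], [0.18, 0.0, -0.98]]
0.1 [-3.13945000e+00 -2.54660646e-04  2.62740133e-01] [ 136.28505745 -506.42164421  230.21756728]
```

View pics/side.png

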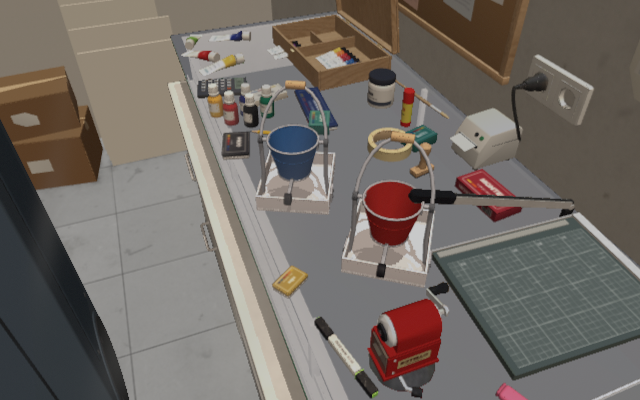

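View pics/top.png

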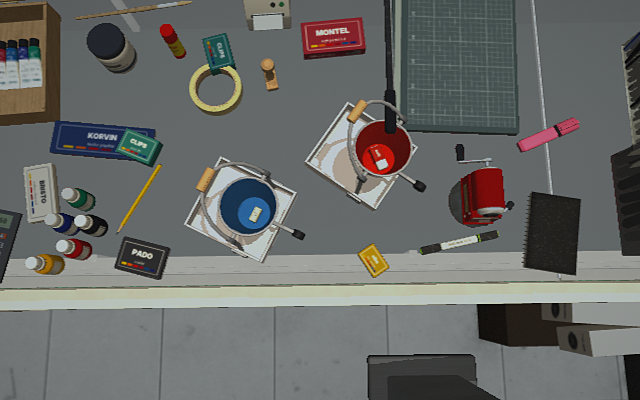

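The side view shows the red pail's handle near (381,270), its wooden bail top near (378,143), and a black-tipped lamp-like arm ending at (413,195). In the top view these are at (419,186), (357,110) and (390,128). The tray's corners in the top view are at (347,103), (305,160) and (376,210).

```bash
cat > h.py <<'E'
import numpy as np, cv2
C={n:dict(np.load(f"{n}.npz")) for n in ("side","top")}
def tri(ps,pt):
    P=[C[n]["mtx"]@np.c_[C[n]["R"],C[n]["t"]] for n in ("side","top")]
    X=cv2.triangulatePoints(P[0],P[1],np.float64(ps).reshape(2,1),np.float64(pt).reshape(2,1)).ravel(); X=X[:3]/X[3]
    e=[np.round((p@np.r_[X,1])[:2]/(p@np.r_[X,1])[2]-q,1).tolist() for p,q in zip(P,(ps,pt))]
    return X.round(1),e
def plane(n,p,z):
    c=C[n]; d=c["R"].T@np.linalg.inv(c["mtx"])@np.r_[p,1.]; o=-c["R"].T@c["t"]
    return (o+d*(z-o[2])/d[2]).round(1)
E
python3 - <<'E'
from h import *
def blob(n,p,r=11,th=60):
    f=C[n]["frame"]; x,y=p; s=f[y-r:y+r+1,x-r:x+r+1]; m=(s.max(2)<th).astype(np.uint8)
    k,l,st,ce=cv2.connectedComponentsWithStats(m)
    i=1+np.argmax(st[1:,4]); print(n,st[i],ce[i]+[x-r,y-r]); return ce[i]+[x-r,y-r]
a=blob("side",(381,270)); b=blob("top",(419,186),8)
print("handle",tri(a,b))
print("bailtop",tri((378,143),(357,110)))
print("lamp tip",tri((413,195),(390,131)), "lamp black end",tri((455,197),(389,91)))
for p in ((347,103),(305,160),(376,210)): print("tray",plane("top",p,35))
for p in ((345,270),(426,279)): print("tray side",p,plane("side",p,0))
E
python3 -c "
import cv2
a=cv2.imread('pics/side.png')[120:290,320:580];b=cv2.imread('pics/top.png')[40:220,290:450]
cv2.imwrite('pics/c.png',cv2.vconcat([cv2.resize(a,(520,340),interpolation=2)]));cv2.imwrite('pics/d.png',cv2.resize(b,None,fx=3.3,fy=3.3,interpolation=2))"
```

```text
side [ 7  5  9 13 96] [380.80208333 270.05208333]
top [  0   2  15  12 105] [419.07619048 185.88571429]
handle (array([551.8, 156.4,  68.2]), [[-0.2, 0.1], [0.0, -0.2]])
bailtop (array([616.6, 275.9, 217.5]), [[13.0, -4.9], [-3.1, 12.4]])
lamp tip (array([626.8, 213.4, 148.6]), [[-1.2, 0.4], [0.3, -1.1]]) lamp black end (array([704.2, 209. , 123.9]), [[-0.9, 0.3], [0.3, -0.8]])
tray [716.9 275.4  35. ]
tray [609.5 353.9  35. ]
tray [515.9 228.6  35. ]
tray side (345, 270) [526.5 230.1   0. ]
tray side (426, 279) [644.4 163.1   0. ]
```

View pics/d.png

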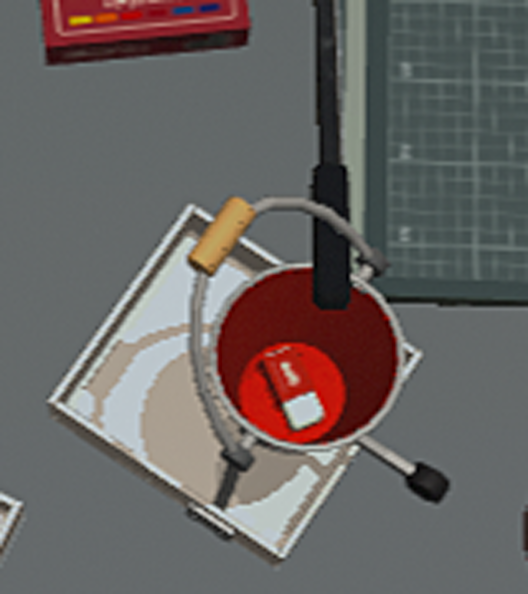

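View pics/c.png

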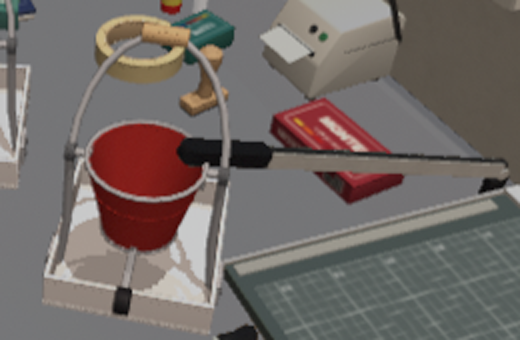

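```bash
cat >> h.py <<'E'
q=np.array([plane("top",np.array(p)/3.3+[290,40],35)[:2] for p in ((193,207),(52,403),(280,560),(420,353))])
# corners: (110,-70)?,(110,70),(-45,70),(-45,-70)
ex=(q[1]-q[2])+(q[0]-q[3]); PHI=np.arctan2(ex[1],ex[0])
ex=np.array([np.cos(PHI),np.sin(PHI),0]); ey=np.array([-ex[1],ex[0],0])
O=np.r_[q.mean(0),0]-32.5*ex
HND=np.array([551.8,156.4,68.2])
S=np.array([ex,ey,[0,0,1]])      # world->stand rotation
E
python3 - <<'E'
from h import *
print("phi",PHI,"O",O,"handle in stand",S@(HND-O),"sides",[np.linalg.norm(q[i]-q[i-1]).round(0) for i in range(4)])
# cutter grip: dark blob in both views -> axis planes -> 3D line
L=[]
for n,(x0,y0,x1,y1) in (("side",(400,182,460,212)),("top",(380,85,402,136))):
    f=C[n]["frame"][y0:y1,x0:x1]; m=(f.max(2)<50).astype(np.uint8)
    k,l,st,ce=cv2.connectedComponentsWithStats(m); i=1+np.argmax(st[1:,4])
    p=np.argwhere(l==i)[:,::-1].astype(np.float32)+[x0,y0]
    vx,vy,cx,cy=cv2.fitLine(p.astype(np.float32),cv2.DIST_L2,0,.01,.01).ravel()
    r=cv2.minAreaRect(p.astype(np.float32)); print(n,r,st[i])
    c=C[n]; ray=lambda u:c["R"].T@np.linalg.inv(c["mtx"])@np.r_[u,1.]
    nn=np.cross(ray([cx,cy]),ray([cx+50*vx,cy+50*vy])); nn/=np.linalg.norm(nn); L.append((nn,nn@(-c["R"].T@c["t"])))
for x in (620,640,660,700):
    A=np.array([L[0][0],L[1][0],[1,0,0]]); X=np.linalg.solve(A,[L[0][1],L[1][1],x]); 
    for n in ("top",): u=C[n]["mtx"]@(C[n]["R"]@X+C[n]["t"])
    print(X.round(1),"stand",(S@(X-O)).round(1),"top px",(u[:2]/u[2]).round(1))
from plant import *
a=np.deg2rad(30)
from scipy.spatial.transform import Rotation as Ro
for yaw in (PHI,PHI-np.pi):
    Rm=None
    z=np.sin(a)*ex-np.cos(a)*np.array([0,0,1]); y=-ey if yaw==PHI else ey
    Rm=np.c_[np.cross(y,z),y,z]; e=Ro.from_matrix(Rm).as_euler("xyz")
    for th in (None,0,.6,1.2,1.8,2.3):
        P=HND if th is None else O+S.T@np.array([-85*np.cos(th)-67*np.sin(th),0,135+85*np.sin(th)-67*np.cos(th)])
        j=ik(P+z*(-100 if th is None else 19),e); print(yaw.round(2),th,None if j is None else np.round(j,2))
E
```

```text
phi 0.9485403610228849 O [598.60673272 224.99161828   0.        ] handle in stand [-83.01741805  -1.9464398   68.2       ] sides [np.float64(150.0), np.float64(138.0), np.float64(151.0), np.float64(140.0)]
side ((419.5, 195.5), (13.0, 21.0), 90.0) [  9   7  22  14 265]
top ((390.5, 119.0), (11.0, 28.0), 0.0) [  5  20  12  29 277]
[620.  213.1 151.2] stand [  2.8 -24.3 151.2] top px [390.9 133.5]
[640.  213.  144.8] stand [ 14.4 -40.6 144.8] top px [389.9 122.8]
[660.  212.8 138.3] stand [ 25.9 -57.  138.3] top px [389.1 112.4]
[700.  212.5 125.5] stand [ 49.  -89.7 125.5] top px [387.4  92.2]
0.95 None [-0.18 -0.27 -0.43  1.17  0.47  2.07]
0.95 0 [-0.07 -0.12 -0.52  0.87  0.44  2.19]
0.95 0.6 [-0.11 -0.2  -0.47  1.03  0.45  2.14]
0.95 1.2 [-0.08 -0.21 -0.35  1.14  0.44  2.17]
0.95 1.8 [ 0.   -0.14 -0.21  1.18  0.42  2.26]
0.95 2.3 [ 0.08 -0.05 -0.11  1.16  0.39  2.35]
-2.19 None [-0.18 -0.27 -0.43  1.17  0.47 -1.08]
-2.19 0 [-0.07 -0.12 -0.52  0.87  0.44 -0.95]
-2.19 0.6 [-0.11 -0.2  -0.47  1.03  0.45 -1.  ]
-2.19 1.2 [-0.08 -0.21 -0.35  1.14  0.44 -0.97]
-2.19 1.8 [ 0.   -0.14 -0.21  1.18  0.42 -0.88]
-2.19 2.3 [ 0.08 -0.05 -0.11  1.16  0.39 -0.79]
```

```bash
cat >> h.py <<'E'
from scipy.spatial.transform import Rotation as Ro
a=np.deg2rad(30); Z=np.sin(a)*ex-np.cos(a)*np.array([0,0,1])
EUL=Ro.from_matrix(np.c_[np.cross(-ey,Z),-ey,Z]).as_euler("xyz")
PIV=HND+85*ex+[0,0,67]
def tcp(th,back=0): return PIV+S.T@np.array([-85*np.cos(th)-67*np.sin(th),0,85*np.sin(th)-67*np.cos(th)])+Z*(19-back)
E
python3 - <<'E'
from h import *
from plant import *
move_pose(tcp(0,110),EUL); gripper_to(36)
c=camera("wrist"); u=c["mtx"]@(c["R"]@HND+c["t"]); u=u[:2]/u[2]; print("handle px predicted",u)
cv2.imwrite("pics/w1.png",c["frame"]); np.savez("wrist.npz",**c)
o=get_obs(); print(o["time"],o["eef_pos"]-tcp(0,110),o["wrist_force"],o["width"])
E
```

```text
handle px predicted [307.51341194 199.79252482]
3.275 [-0.01094554 -0.0194161  -0.03159882] [-0.08206534 -0.43909899 -0.1844493 ] 36.22122456296161
```

View pics/w1.png

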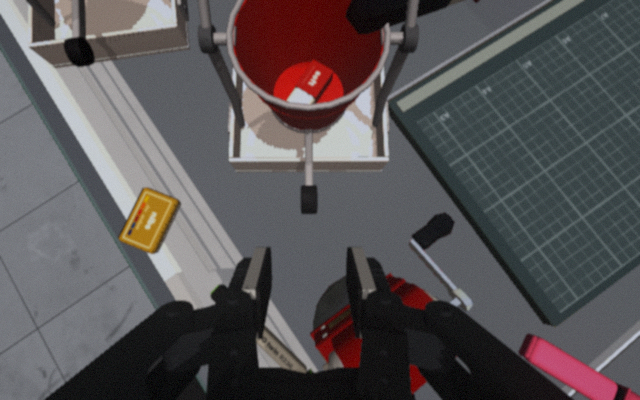

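The handle is at (309,199) in the wrist view, matching the prediction. A black cutter arm reaches over the right of the pail's mouth near (370,10), and a red sharpener is below and behind the fingers, so I'll check the clearances of both.

Run:
```python
from h import *
for n,s,t in (("knob",(438,289),(460,152)),("box top far-left",(384,320),(463,180)),("box top far right",(436,303),(500,168))):
    X,e=tri(s,t); print(n,X,e,"rel handle in stand",(S@(X-HND)).round())
```

```text
knob [607.4  85.6  80.2] [[0.1, -0.0], [-0.0, 0.1]] rel handle in stand [-25. -86.  12.]
box top far-left [544.7  81.4  54.7] [[14.8, -4.8], [-2.2, 10.7]] rel handle in stand [-65. -38. -14.]
box top far right [566.4  35.9 127.9] [[0.1, -0.0], [-0.0, 0.1]] rel handle in stand [-89. -82.  60.]
```

```bash
python3 - <<'E'
from h import *
C["wrist"]=dict(np.load("wrist.npz"))
f=C["top"]["frame"].astype(int)[140:235,440:520]; m=((f[...,2]>90)&(f[...,1]<60)).astype(np.uint8)
k,l,st,ce=cv2.connectedComponentsWithStats(m); i=1+np.argmax(st[1:,4]); r=cv2.minAreaRect((np.argwhere(l==i)[:,::-1]+[440,140]).astype(np.float32))
for p in cv2.boxPoints(r): print("top",p.round(),[(S@(plane("top",p,z)-HND)).round().tolist() for z in (0,60,110)])
# front-left dome + box left edge seen by the wrist, top
for n,s in (("wrist",(315,300)),("wrist",(312,335)),("top",(449,190))):
    print(n,s,[(S@(plane(n,s,z)-HND)).round().tolist() for z in (0,40,80,110)])
E
python3 -c "
import cv2
a=cv2.imread('pics/side.png')[270:390,350:470];b=cv2.imread('pics/top.png')[140:240,430:530]
cv2.imwrite('pics/e.png',cv2.hconcat([cv2.resize(a,(400,400),interpolation=2),cv2.resize(b,(400,400),interpolation=2)]))"
```

```text
top [475. 169.] [[-70.0, -105.0, -68.0], [-64.0, -83.0, -8.0], [-59.0, -64.0, 42.0]]
top [502. 167.] [[-109.0, -138.0, -68.0], [-100.0, -113.0, -8.0], [-93.0, -93.0, 42.0]]
top [505. 207.] [[-154.0, -76.0, -68.0], [-142.0, -55.0, -8.0], [-133.0, -38.0, 42.0]]
top [478. 209.] [[-116.0, -44.0, -68.0], [-106.0, -26.0, -8.0], [-99.0, -10.0, 42.0]]
wrist (315, 300) [[-79.0, -6.0, -68.0], [-75.0, -6.0, -28.0], [-70.0, -5.0, 12.0], [-67.0, -4.0, 42.0]]
wrist (312, 335) [[-108.0, -4.0, -68.0], [-100.0, -3.0, -28.0], [-92.0, -3.0, 12.0], [-86.0, -3.0, 42.0]]
top (449, 190) [[-52.0, -44.0, -68.0], [-49.0, -32.0, -28.0], [-45.0, -19.0, 12.0], [-43.0, -10.0, 42.0]]
```

View pics/e.png

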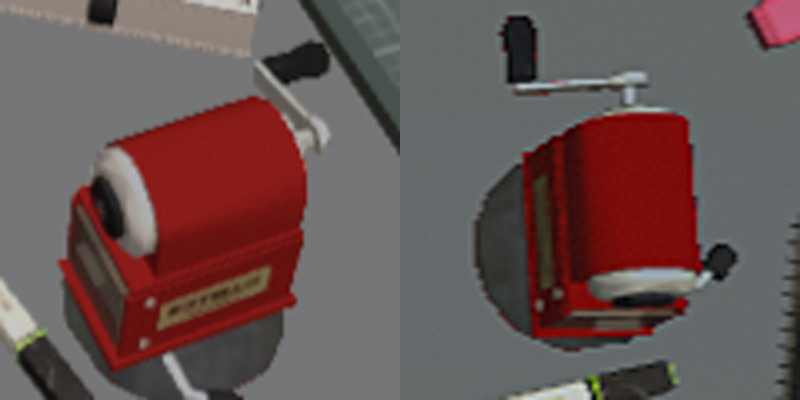

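The sharpener's barrel has its top at about z 125 mm. Its near edge runs from 60 to 100 mm behind the handle. A 17° tilt should clear both it and the pail rim.

```bash
sed -i 's/deg2rad(30)/deg2rad(17)/' h.py
python3 - <<'E'
from h import *
from plant import *
c=np.load("wrist.npz"); cam=-c["R"].T@c["t"]; o=get_obs()
T=Ro.from_euler("xyz",o["tool_rot"]).as_matrix(); print("cam in tool",T.T@(cam-o["eef_pos"]))
for th in (0,.6,1.2,1.8,2.35): print(th,None if ik(tcp(th),EUL) is None else "ok")
move_pose(tcp(0,110),EUL)
hit=servo_line(tcp(0),velocity=60,contact_N=8); o=get_obs(); print(hit,o["time"],o["eef_pos"]-tcp(0),o["wrist_force"])
if not hit:
    gripper_to(5); o=get_obs(); print(o["width"],o["grip_force"],o["wrist_force"],o["eef_pos"]-tcp(0))
c=camera("side"); cv2.imwrite("pics/s2.png",c["frame"][100:300,280:500])
E
```

```text
cam in tool [  81.68190225    0.88184185 -142.77745482]
0 ok
0.6 ok
1.2 ok
1.8 ok
2.35 ok
False 5.5917 [ 0.33189327 -0.05686976  0.47220471] [-0.2835529  -0.25793993 -0.61912004]
11.057401216712764 59.291033148765564 [-0.47940235 -0.78970061  2.45771491] [ 0.12358027 -0.02039141  0.43270594]
```

Run:
```python
from h import *
from plant import *
for th in np.arange(.15,2.31,.15):
    hit=servo_line(tcp(th),velocity=70,contact_N=12); o=get_obs()
    print(round(th,2),hit,round(o["time"],2),o["wrist_force"].round(1),np.linalg.norm(o["eef_pos"]-tcp(th)).round(1),o["width"].round(1))
    if hit: break
a=camera("side")["frame"][60:300,300:560]; b=camera("top")["frame"][30:230,280:460]
cv2.imwrite("pics/s3.png",cv2.hconcat([cv2.resize(a,(433,400)),cv2.resize(b,(360,400))]))
```

```text
Traceback (most recent call last):
AttributeError: 'float' object has no attribute 'round'
```

```bash
cat > sw.py <<'E'
from h import *
from plant import *
def swing(ths,N=12):
    for th in ths:
        hit=servo_line(tcp(th),velocity=70,contact_N=N); o=get_obs()
        print(round(th,2),hit,round(o["time"],2),np.round(o["wrist_force"],1),round(float(np.linalg.norm(o["eef_pos"]-tcp(th))),1),round(o["width"],1))
        if hit: break
def snap(fn):
    a=camera("side")["frame"][60:300,300:560]; b=camera("top")["frame"][30:230,280:460]
    cv2.imwrite(fn,cv2.hconcat([cv2.resize(a,(433,400)),cv2.resize(b,(360,400))]))
E
python3 - <<'E'
from sw import *
swing(np.arange(.15,2.31,.15)); snap("pics/s3.png")
E
```

```text
0.15 False 6.61 [ 2.1  3.1 -0.8] 0.5 11.0
0.3 False 6.99 [ 3.3  2.5 -0.3] 0.4 10.6
0.45 False 7.38 [ 3.4  2.6 -1.4] 0.3 11.2
0.6 False 7.76 [ 3.6  2.2 -2.4] 0.6 10.9
0.75 False 8.14 [ 4.8  1.1 -3. ] 1.1 10.8
0.9 False 8.53 [ 3.1  0.5 -4.6] 1.3 11.1
1.05 False 8.91 [ 3.7 -2.5 -5.3] 1.4 11.0
1.2 False 9.29 [ 1.2 -3.6 -2.8] 0.9 10.9
1.35 False 9.68 [ 1.3 -3.5 -3.6] 0.3 10.7
1.5 False 10.06 [ 0.6 -3.7 -2.3] 0.1 10.6
1.65 False 10.44 [ 0.7 -2.1 -3.3] 0.2 10.7
1.8 False 10.82 [ 0.3 -4.5 -2.6] 0.2 10.2
1.95 False 11.21 [-1.6 -4.1 -2.1] 0.3 10.6
2.1 False 11.59 [-0.7 -3.1  0.4] 0.6 10.6
2.25 False 11.97 [-2.2 -2.9  2.3] 1.0 10.8
```

View pics/s3.png

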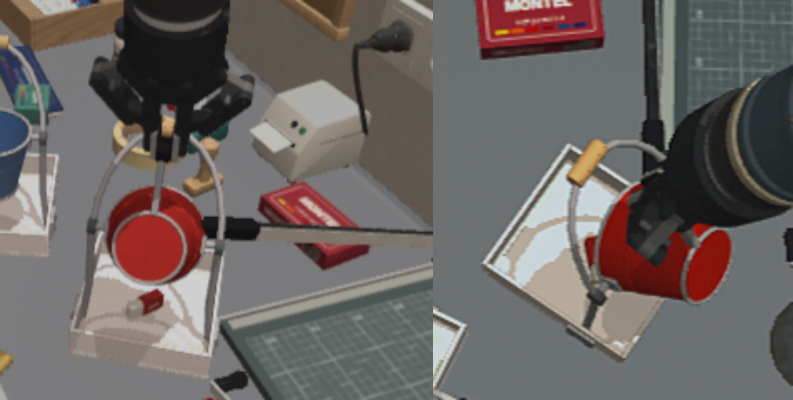

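The side view shows the eraser lying in the tray at about pixel (389,242), with the pail tipped over and held at 2.25 rad. Next I'll swing it back.

Run:
```python
from sw import *
print("eraser in stand",(S@(plane("side",(389,242),10)-O)).round())
wait(0.3)
swing(list(np.arange(2.1,.1,-.15))+[0.03,-0.01])
snap("pics/s4.png")
```

```text
eraser in stand [36. -1. 10.]
2.1 False 12.76 [0.8 2.4 0.8] 0.5 10.8
1.95 False 13.14 [ 1.3  2.9 -0.6] 0.2 10.6
1.8 False 13.53 [ 0.4  3.7 -0.3] 0.1 10.5
1.65 False 13.91 [1.2 3.3 0.2] 0.5 10.4
1.5 False 14.29 [0.4 2.7 2.5] 0.5 10.6
1.35 False 14.68 [-0.9  1.9  4.7] 0.5 10.5
1.2 False 15.06 [-2.  -0.7  4. ] 0.7 10.9
1.05 False 15.44 [-2.8 -1.   4.1] 0.9 10.6
0.9 False 15.82 [-2.8 -2.5  4.6] 0.6 11.1
0.75 False 16.21 [-2.  -3.2  3.7] 0.6 10.7
0.6 False 16.59 [-1.2 -3.1  2.4] 0.5 10.7
0.45 False 16.98 [-1.2 -4.6  1.5] 0.5 10.7
0.3 False 17.36 [-1.1 -3.5  0.7] 0.4 10.7
0.15 False 17.74 [-2.  -4.3  1.6] 0.5 10.5
0.03 True 18.02 [-3.4 -2.9  5.2] 0.7 10.2
```

View pics/s4.png

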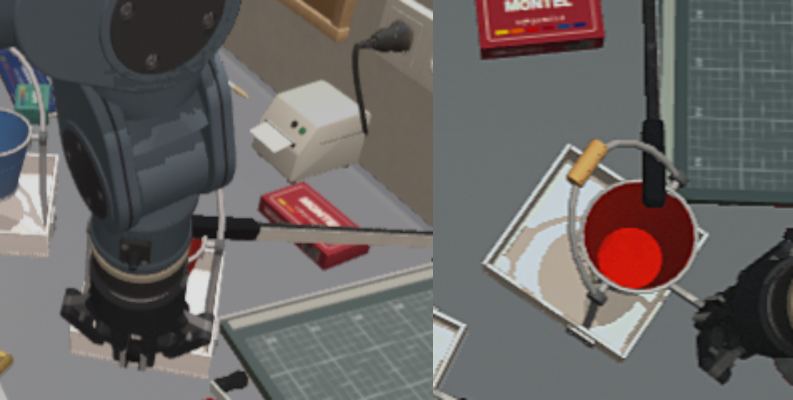

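The pail is back on its stop and empty: the top view shows only its bare red floor, near (630,255) in the crop. I'll release the handle and back out.

Run:
```python
from sw import *
gripper_to(36); p=np.array(get_obs()["eef_pos"])
servo_line(p-Z*110,velocity=80); servo_line(p-Z*110+[-60,-40,60],velocity=120); wait(.3)
o=get_obs(); print(o["time"],np.round(o["wrist_force"],1),o["width"])
snap("pics/s5.png")
from h import C
for n in ("side","top"):
    c=camera(n); np.savez(f"{n}2.npz",**c)
    d=cv2.absdiff(c["frame"],C[n]["frame"]).max(2)
    print(n,"blue-pail region diff",int((d[80:215,255:340]>40).sum() if n=="side" else (d[150:265,185:308]>40).sum()))
    f=c["frame"]; x,y=((381,270) if n=="side" else (419,186)); s=f[y-9:y+10,x-9:x+10]; print("handle blob",np.argwhere(s.max(2)<60).mean(0)[::-1]+[x-9,y-9])
```

```text
21.2417 [ 0.4 -0.8  0.2] 36.023417482405655
side blue-pail region diff 4168
handle blob [380.86021505 270.        ]
top blue-pail region diff 0
handle blob [419.06666667 185.87619048]
```

View pics/s5.png

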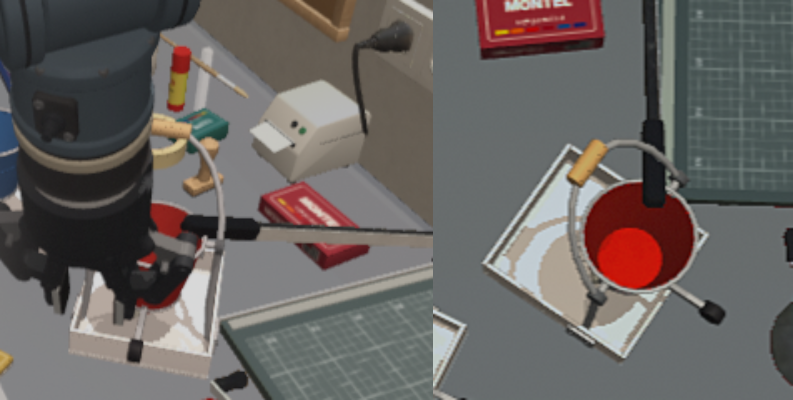

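The handle is back on its starting pixels in both views. The blue pail is unchanged in the top view, the pail is empty and the gripper is clear.

```bash
python3 -c "
from plant import *
print(hand_in())"
```

```text
the job is handed in; nothing more can be done
None
```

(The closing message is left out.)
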